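# Tuck the frog plate under the bar shoe's toe keeper and hold it flat

## Task

Pick the T-shaped frog plate off its drilling block, slip its rounded end in under the toe keeper of the bar shoe on the fitting board until the plate is fully home, and lay it down square and flat on the shoe with its crosspiece on the heel bar. Do it without lifting the shoe or shoving it about, and leave the other things on the bench alone. Finish still holding: keep the plate pressed down firmly and flat with the gripper, so that it can be bolted on.

Things in the scene. Friction and masses are not known exactly. Their poses are not given: they have to be found in the camera images.
- plate: frog plate, 4 mm aluminium, about 120 g, 158 long (x), T-shaped from above: stem 62 wide with rounded toe end at x = +79; crosspiece 110 wide (y) from x = -79 to -51, with two bolt slots. Origin: mid length and width, on the underside; x points to the rounded end, z up. It balances at x = -8. It starts flat on the block, the stem overhanging both sides, so fingers fit down past its edges
- plate_toe (a point): middle of the plate's rounded toe edge, on the underside
- plate_heel (a point): middle of the plate's straight rear edge (the crosspiece's outer edge), on the underside
- shoe: galvanised straight bar shoe, about 900 g, loose, ground side up on the board's battens: 168 long (x) by 164 (y) by 10 thick, web 25 wide. Opening from x = -59 to +59 (rounded towards the toe), about 110 wide in the middle. Heel bar from x = -84 to -59. Origin: mid length and width, on the underside; x points to the round toe, where the toe keeper stands; z up
- keeper_lip (a point): free edge of the toe keeper, middle (shoe frame 44, 0, 19 mm). The keeper is a dark steel clip on the shoe's toe, 40 wide (y): its tongue runs from this edge to a riser whose rear face is at shoe x = +75; underside 9 mm above the shoe's upper face, top at shoe z = 22; the last 7 mm at the free edge flare up to z = 25. The plate goes in below it, towards +x of the shoe
- fitting_board: plywood board fixed to the bench, 200 (x) by 190 (y) by 12, with two 18 mm high battens under the shoe's toe and the middle of its heel bar, and two steel pins just outside the toe, lower than the shoe's upper face. The shoe's upper face is 40 mm above the bench; in the opening 28 mm are free below the seated plate. Origin: middle of the underside; x to the toe side
- block: softwood drilling block fixed to the bench, 120 (x) by 40 (y) by 30 high; the plate lies on it lengthwise, its underside 30 mm above the bench. Origin: middle of its underside
- punch: bystander: steel centre punch, 105 long, 11 thick, lying along its x; leave alone
- tap: bystander: chrome T-handled stud tap lying flat, 90 long (x), handle bar 84 (y), 12 thick; leave alone
- hoof_pad: bystander: black nylon hoof pad, about 130 by 128 by 5; leave alone
- open_shoe: bystander: plain open horseshoe without bar or keeper, about 130 by 134 by 9; leave alone
- hammer: bystander: hammer, 300 long, lying along its x; leave alone
- rasp: bystander: hoof rasp with wooden handle, 410 long, lying along its x, blade 44 by 6, handle 24 thick; leave alone
- plate_seat (a point): point on the shoe (frame -4, 0, 10 mm, axes as the shoe's) where the plate's origin lies, with the same yaw, when the plate is home: toe edge against the keeper's riser, crosspiece on the heel bar, its rear edge about flush (1 mm) with the back of the bar
- bolt_a: bystander: steel hex bolt standing on its head, 33 high, head 17 wide; leave alone
- bolt_b: bystander: steel hex bolt standing on its head, 33 high, head 17 wide; leave alone
Not all that is in view belongs to the job. Leave any green or turquoise look-alike of the shoe alone.

How it is judged:
On the way, in this order (a step that is already met when the one before it is completed fails the run):
1. the plate is picked up: off the block and held in the fingers (contact force between plate and block below 0.02 N and contact force between the fingers and plate above 1 N and height (world z) of plate above 0.036 m), for 0.2 s.
2. the plate's toe edge is tucked in under the keeper, at least 14 mm past the lip (x of plate_toe in the frame of shoe between 0.058 and 0.08 m and y of plate_toe in the frame of shoe between -0.015 and 0.015 m and z of plate_toe in the frame of shoe below 0.0165 m), for 0.1 s.
At the end, for the whole second after the job is handed in: Toe edge under the keeper within 8 mm of its riser and of the centre line, plate square within 0.1 rad, both ends flat on the shoe within 2.5 mm; fingers still hold it, pressing on the shoe with over 3 N; all at rest, shoe flat on its battens and under 18 mm off its place (x of plate_toe in the frame of shoe between 0.067 and 0.08 m and y of plate_toe in the frame of shoe between -0.008 and 0.008 m and angle between the x axis of plate and the x axis of shoe, either way round below 0.1 rad and z of each of plate_toe, plate_heel in the frame of shoe below 0.0125 m and x of plate_heel in the frame of shoe below -0.07 m and angle between plate's own z axis and vertical below 0.06 rad and contact force between plate and shoe above 3 N and contact force between the fingers and plate above 1.5 N and linear speed of plate below 0.02 m/s and angle between shoe's own z axis and vertical below 0.045 rad and height (world z) of shoe below 0.0345 m and horizontal distance between shoe and fitting_board below 0.018 m); the arm keeps its last pose, push and grip.
It fails at once if the shoe is lifted or tipped (4.5 mm or 0.045 rad) (angle between shoe's own z axis and vertical above 0.045 rad or height (world z) of shoe above 0.0345 m).
It fails at once if the shoe is shoved more than 15 mm (distance of shoe from where it was at the start of the episode above 0.015 m).
It fails at once if a bystander is moved more than 20 mm (distance of any of punch, tap, hoof_pad, open_shoe, hammer, rasp, bolt_a, bolt_b from where it was at the start of the episode above 0.02 m).
It also fails if it takes over 42 s, if anything falls off the work surface, if the arm or the gripper's body presses on something with over 40 N, if the wrist force passes 120 N, or if a joint passes its speed limit or range.

## Robot

A 6-joint arm with a two-finger parallel gripper is mounted at the origin on the work surface. World frame = base frame: x ahead of the robot, y to its left, z up, the work surface at z = 0. Lengths are in m, angles in rad, forces in N, time in s.
With the tool pointing down it reaches from about 0.275 to 0.85 m from the base axis. Payload 19 kg.
Tool frame: the origin (TCP) lies on the centre line of the jaws, within the pads' length; the fingertips stand 8 mm ahead of it and the grasp point (between the pads) lies 11 mm behind it (env.finger_overhang is the distance from the TCP to the fingertips, in m); z points along the fingers, y is the direction in which the jaws open and shut (so a half turn about z gives the same grasp; the last joint's range is limited). The gripper opens to 85 mm and grips with 20 to 120 N. Pads are 22 mm wide; open, the fingers measure 114 mm over their backs; the gripper's body (76 mm by 85 mm) begins 54 mm behind the grasp point. The pads swing forward as they close: fully open they stand 13 mm farther back than shut.
Start: joints at [0.969, 0.15, 1.437, -0, 1.554, -0.134], TCP at [0.259, 0.513, 0.21] pointing down, gripper open.
Joint ranges: [-2.8, 2.8], [-0.68, 2.1], [0.12, 2.68], [-1.39, 4.53], [0.16, 2.79], [-2.81, 2.81]. Speed limits (rad/s): [1.89, 1.89, 2.22, 3.01, 3.01, 3.01].

## Interface

Orientations are given as a unit quaternion [x, y, z, w].
In Python, from plant import env gives the robot as it stands.
- The arm moves only by the tool play_rows, never from a script. Its arguments are lists of equal length, an entry for each row: "linear": the shift along the tool's x, y, z in units of 500 mm (1.0 is 500 mm), a list of three; "dr": the turn, a rotation vector about the tool's x, y, z in units of 90 degrees (1.0 is 90 degrees), a list of three. In form: {"linear": [[tx, ty, tz], ...], "dr": [[ax, ay, az], ...]}. A call has 1 to 10 rows; each row is the pose to reach, as a shift and turn from the pose commanded when the call began, along the tool's axes at that moment; what a row does not reach only later rows make up. A row lasts 1/12 s, in which the tool goes at most 41.7 mm and 7.16 degrees, less where a joint would pass 70% of its speed; a pose out of reach is approached as far as the arm can. A call with a number of a shift or a turn outside -1 to 1 is refused whole. A call with a gripper value outside its range is refused whole. "gripper" is the opening, from -1 (shut) to 1 (fully open), so that 0 is half open, set as the call begins (left out, the last holds). The fingers move at their own pace and stop on an object; the grip force is fixed at half the most. Time passes only in rows, so rows that repeat a pose let the fingers close. It gives the time, the measured TCP pose, the force and the opening at its end, in the units of the state.
- env.read_state(): the state, without advancing time (a new reading comes with each control period).
- env.capture(name): name is "side" or "top" or "wrist"; returns (picture, depth): 400x640x3 uint8, red, green, blue; 400x640 float32, m along the optical axis (not along the pixel's ray), 0 where there is no reading.
- env.camera_model(name): a dict with "fov_y" (degrees; the focal length in pixels is half the picture's height over the tangent of half this angle, whatever the lens; pixels are square), "cx", "cy" (the principal point, pixels), "origin" and "attitude" of the camera in the world; the wrist camera has in their place "tool_from_camera" (4x4, takes a point from camera to tool coordinates, whose origin is the TCP and whose axes are the flange's). Camera axes: x right, y up, looking along -z (the intrinsics and any distortion apply to the point x, -y, -z); pixel columns grow to the right and rows downward; lengths in m; the calibration is good to about 2 mm. The wrist camera is an equidistant fisheye: a pixel r from the principal point sees the ray r / f radians off the axis. A picture is of the moment at which its call begins: read the wrist's pose just before it. camera_model takes no time and is no camera call.
- env.finish_job(): hands the job in, once; it reports no verdict.
The state is a dict: "time_s": time; "joint_pos": joint angles; "joint_velocities": joint speeds; "joint_efforts": joint torques, N m; "tcp_pos": TCP position; "eef_rot": TCP orientation; "force": force on the tool from outside, world axes, zero at the start; "ft_torque": the same for the moment, N m; "finger_gap": finger opening in m.
Only numpy, scipy, OpenCV 4.12 (cv2) and the standard library are available. Lean on these libraries where they do the work, as an engineer would, in place of code of your own. Each camera call takes 0.05 s, during which the arm holds its last target.

## Working session

There is one attempt and no reset: what is moved stays moved. The work goes in short steps, Python scripts to look and compute and a tool call to move; the robot and the scene stay as the last step left them, time stands still between calls to the robot, and variables do not carry over. Pictures are saved under pics/ and viewed, and the job is handed in when it is done.

Besides the shell and the picture viewer there is one more tool, called after "Emit:" as name(argument=value, ...) on one line, values as JSON. play_rows: Moves the arm, as the interface text tells. Its arguments: {"type":"object","properties":{"linear":{"type":"array"},"dr":{"type":"array"},"gripper":{"type":"number"}},"required":["linear","dr"]}

```bash
mkdir -p pics; cat > h.py <<'E'
import numpy as np, cv2
from plant import env
from scipy.spatial.transform import Rotation as R
def att(m):
    a=np.array(m["attitude"],float)
    return a if a.shape==(3,3) else R.from_quat(a.ravel()).as_matrix()
def pix2world(m,u,v,z=None,d=None):
    f=200/np.tan(np.radians(m["fov_y"])/2)
    ray=np.array([(u-m["cx"])/f,-(v-m["cy"])/f,-1.]); o=np.array(m["origin"]); A=att(m)
    w=A@ray
    s=d if d is not None else (z-o[2])/w[2]
    return o+s*w
E
python3 - <<'E'
from h import *
for n in ("side","top","wrist"):
    p,d=env.capture(n); m=env.camera_model(n); print(n,m)
    cv2.imwrite(f"pics/{n}0.png",p[...,::-1]); np.save(f"pics/{n}0.npy",d); np.save(f"pics/{n}0rgb.npy",p)
print(env.read_state(), env.finger_overhang)
E
```

```text
side {'fov_y': 43.045362744000286, 'cx': 318.73496837380173, 'cy': 198.0220880231583, 'origin': array([-0.35477033, -1.20098886,  1.1277502 ]), 'attitude': array([ 0.4341529 , -0.15352962, -0.2701987 ,  0.84553686])}
top {'fov_y': 46.07967720157671, 'cx': 314.66837193022394, 'cy': 197.22096797699854, 'origin': array([ 3.76295541e-01, -1.94053664e-04,  1.75141323e+00]), 'attitude': array([ 0.03130033, -0.03349162, -0.70542813,  0.7072975 ])}
wrist {'fov_y': 65.70646984690485, 'cx': 326.9889609031248, 'cy': 200.08887885224166, 'tool_from_camera': array([[-5.36472196e-04,  9.47717770e-01,  3.19109294e-01,
         8.26062809e-02],
       [ 9.99999546e-01,  2.57181828e-04,  9.17353926e-04,
        -1.63775377e-03],
       [ 7.87323505e-04,  3.19109641e-01, -9.47717477e-01,
        -1.63116637e-01],
       [ 0.00000000e+00,  0.00000000e+00,  0.00000000e+00,
         1.00000000e+00]])}
{'time_s': 0.15, 'joint_pos': array([ 9.68977094e-01,  1.50865862e-01,  1.43786297e+00,  1.30406053e-05,
        1.55377154e+00, -1.34069594e-01]), 'joint_velocities': array([-1.90586110e-04, -2.32194254e-04, -2.37226535e-03, -2.67111332e-04,
       -7.52378571e-05,  1.08758612e-03]), 'joint_efforts': array([ 2.36310821e-03, -7.13377762e+01, -5.71043015e+01, -3.44669534e-04,
        6.93999362e-03,  9.54500547e-05]), 'tcp_pos': array([0.259191  , 0.51304607, 0.20932755]), 'eef_rot': array([ 2.31748671e-01,  9.72775589e-01, -4.21136335e-04, -1.69335101e-04]), 'force': array([-0.27257891,  0.15785452, -0.2725139 ]), 'ft_torque': array([-0.01355832, -0.01358534,  0.00697397]), 'finger_gap': 0.0855421249963904} 0.008
```

```bash
sleep 3; ls pics
```

```text
side0.npy
side0.png
side0rgb.npy
top0.npy
top0.png
top0rgb.npy
wrist0.npy
wrist0.png
wrist0rgb.npy
```

View pics/top0.png

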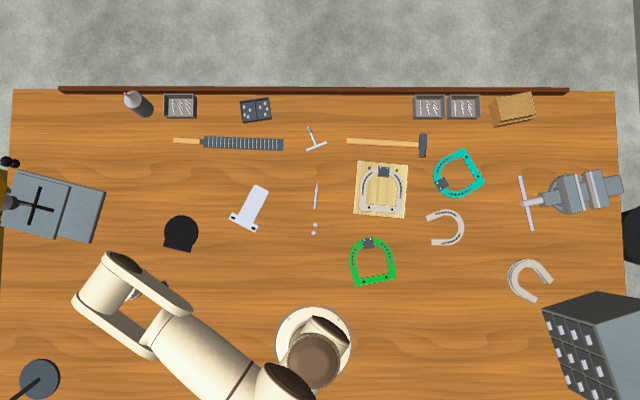

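View pics/side0.png

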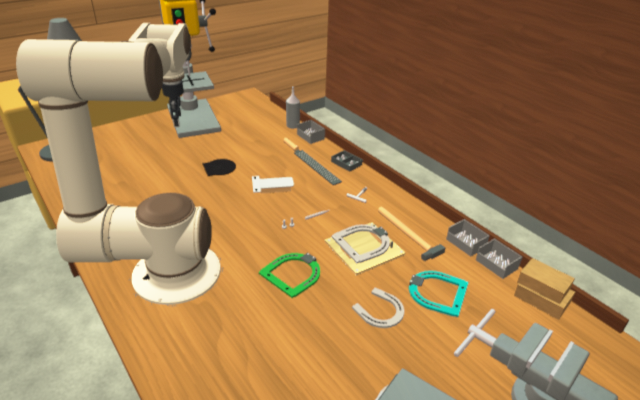

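View pics/wrist0.png

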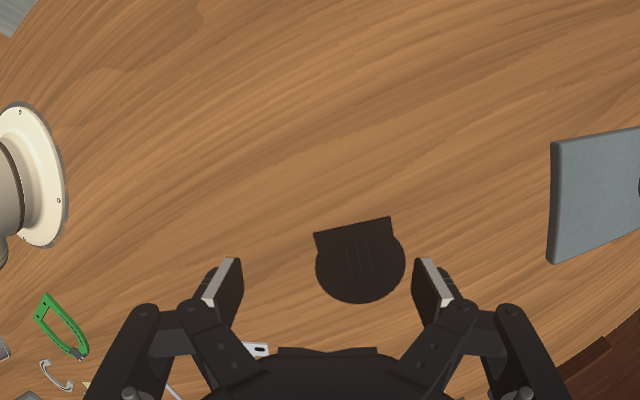

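Candidates for the shoe in the top view are the grey one on the plywood at (382,190), the green one at (372,262) and the turquoise one at (459,174). The open shoes at (445,228) and (528,279) have no bar. The grey one fits because it has a bar and a dark keeper and sits on the board. The plate is the white T at (250,208). I'll confirm both in enlarged crops.

```bash
python3 - <<'E'
from h import *
p=cv2.imread("pics/top0.png")
a=cv2.resize(p[155:225,345:420],None,fx=8,fy=8,interpolation=cv2.INTER_CUBIC)
cv2.imwrite("pics/c_shoe.png",a)
a=cv2.resize(p[175:240,220:330],None,fx=7,fy=7,interpolation=cv2.INTER_CUBIC)
cv2.imwrite("pics/c_plate.png",a)
E
```

```text
(no output)
```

View pics/c_shoe.png

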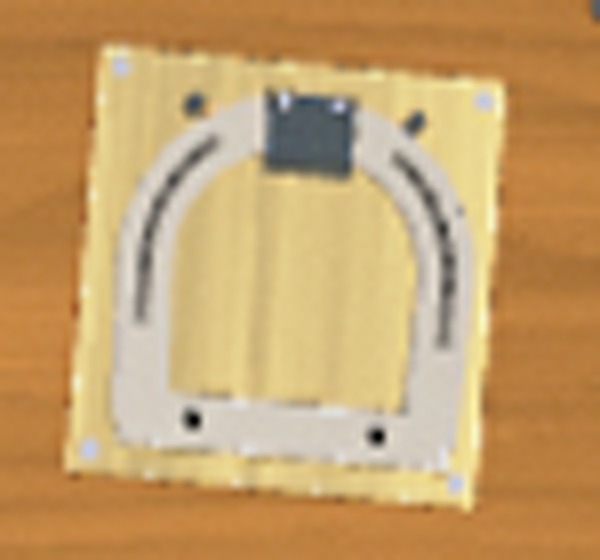

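View pics/c_plate.png

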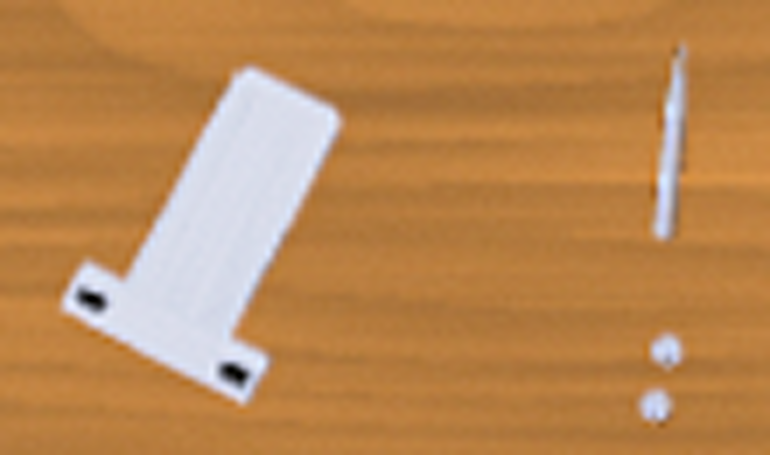

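```bash
python3 - <<'E'
from h import *
m=env.camera_model("top")
def P(u,v,z,s,ou,ov): return pix2world(m,u/s+ou-0.5+.5/s,v/s+ov-0.5+.5/s,z=z)
pl=[P(u,v,.034,7,220,175) for u,v in [(62,305),(245,403),(237,66),(348,120)]]
h=(pl[0]+pl[1])/2;t=(pl[2]+pl[3])/2
print("plate heel",h,"toe",t,"len",np.linalg.norm(t-h),np.degrees(np.arctan2(*(t-h)[1::-1])),np.degrees(np.arctan2(*(pl[0]-pl[1])[1::-1]))-90)
sh=[P(u,v,.04,8,345,155) for u,v in [(113,440),(450,470),(192,418),(376,436)]]
print(sh, np.degrees(np.arctan2(*(sh[0]-sh[1])[1::-1]))-90,np.degrees(np.arctan2(*(sh[2]-sh[3])[1::-1]))-90)
b=[P(u,v,.012,8,345,155) for u,v in [(105,45),(505,82),(470,508),(68,470)]]
print("board",np.mean(b,0),np.degrees(np.arctan2(*(b[0]-b[3])[1::-1])),np.degrees(np.arctan2(*(b[1]-b[2])[1::-1])))
k=[P(u,v,.062-.03+.02,8,345,155) for u,v in [(265,90),(358,98),(352,178),(265,168)]]; print("keeper",k)
for (u,v) in [(315,190),(313,225),(314,233)]: print(pix2world(m,u,v,z=.02))
E
```

```text
plate heel [0.43122891 0.26123365 0.034     ] toe [0.56816586 0.19058611 0.034     ] len 0.15408700046589885 -27.28979457489512 -27.823907806850535
[array([ 0.48886508, -0.16595491,  0.04      ]), array([ 0.47558644, -0.31947806,  0.04      ]), array([ 0.49901618, -0.20206226,  0.04      ]), array([ 0.49101754, -0.28593452,  0.04      ])] -4.943368204825418 -5.44764544511257
board [ 0.56777279 -0.25013137  0.012     ] -5.253116086367531 -5.536817141826173
keeper [array([ 0.64837443, -0.23519322,  0.052     ]), array([ 0.64481163, -0.27763716,  0.052     ]), array([ 0.60797527, -0.27445841,  0.052     ]), array([ 0.61245406, -0.23484221,  0.052     ])]
[ 0.56230574 -0.0065268   0.02      ]
[0.43285296 0.00051283 0.02      ]
[ 0.40352485 -0.00324164  0.02      ]
```

```bash
cat >> h.py <<'E'
# commanded pose tracking: cmd.npy holds 4x4 (pos, rot)
def toolR(yaw_deg):  # tool pointing down, tool x at world yaw
    y=np.radians(yaw_deg); x=np.array([np.cos(y),np.sin(y),0]); z=np.array([0,0,-1.]); return np.c_[x,np.cross(z,x),z]
def move(pos,Rt,s=None):
    s=s or env.read_state()
    R0=R.from_quat(s["eef_rot"]).as_matrix()
    l=R0.T@(np.array(pos)-s["tcp_pos"])/0.5
    d=R.from_matrix(R0.T@Rt).as_rotvec()/(np.pi/2)
    print("linear",np.round(l,4),"dr",np.round(d,4),"mm",np.linalg.norm(l)*500)
def tool_yaw(s): 
    x=R.from_quat(s["eef_rot"]).as_matrix()[:,0]; return np.degrees(np.arctan2(x[1],x[0]))
def wray(m,u,v):
    f=200/np.tan(np.radians(m["fov_y"])/2); dx,dy=u-m["cx"],v-m["cy"]; r=np.hypot(dx,dy); th=r/f
    return np.array([np.sin(th)*dx/max(r,1e-9),-np.sin(th)*dy/max(r,1e-9),-np.cos(th)])
def wpix2world(m,s,u,v,z):
    T=np.array(m["tool_from_camera"]); R0=R.from_quat(s["eef_rot"]).as_matrix()
    o=s["tcp_pos"]+R0@T[:3,3]; w=R0@T[:3,:3]@wray(m,u,v); return o+(z-o[2])/w[2]*w
def wproj(m,s,p):
    T=np.array(m["tool_from_camera"]); R0=R.from_quat(s["eef_rot"]).as_matrix()
    q=R0.T@(np.array(p)-s["tcp_pos"]); c=T[:3,:3].T@(q-T[:3,3]); f=200/np.tan(np.radians(m["fov_y"])/2)
    rr=np.hypot(c[0],c[1]); th=np.arctan2(rr,-c[2]); return m["cx"]+f*th*c[0]/rr, m["cy"]-f*th*c[1]/rr
def snap(name,tag):
    s=env.read_state(); p,d=env.capture(name); cv2.imwrite(f"pics/{tag}.png",p[...,::-1]); np.save(f"pics/{tag}_d.npy",d)
    import pickle; pickle.dump(s,open(f"pics/{tag}.pkl","wb")); return s,p,d
E
python3 - <<'E'
from h import *
c=np.array([.5,.226]); y=np.radians(-27.5)
p=c+0.05*np.array([np.cos(y),np.sin(y)])
move([p[0],p[1],.16],toolR(152.5))
E
```

```text
linear [-0.7887 -0.2964  0.0988] dr [-0.0006 -0.0001  0.0078] mm 424.18387684296
```

Emit:
play_rows(linear=[[-0.789, -0.296, 0.099], [-0.789, -0.296, 0.099], [-0.789, -0.296, 0.099], [-0.789, -0.296, 0.099], [-0.789, -0.296, 0.099], [-0.789, -0.296, 0.099], [-0.789, -0.296, 0.099], [-0.789, -0.296, 0.099], [-0.789, -0.296, 0.099], [-0.789, -0.296, 0.099]], dr=[[0, 0, 0.008], [0, 0, 0.008], [0, 0, 0.008], [0, 0, 0.008], [0, 0, 0.008], [0, 0, 0.008], [0, 0, 0.008], [0, 0, 0.008], [0, 0, 0.008], [0, 0, 0.008]], gripper=1)

```text
time_s: 0.98
tcp_pos: [0.5405, 0.2069, 0.1609]
eef_rot: [0.238, 0.971, -0.0, -0.0]
force: [1.0, 0.5, -0.1]
finger_gap: 0.0853
```

```bash
python3 - <<'E'
from h import *
s,p,d=snap("wrist","w1"); print(s["tcp_pos"],tool_yaw(s),s["joint_velocities"].round(3))
E
```

```text
[0.54052299 0.20687484 0.16085567] 152.47130490425835 [-0.772  0.383 -0.327  0.001 -0.061 -0.767]
```

View pics/w1.png

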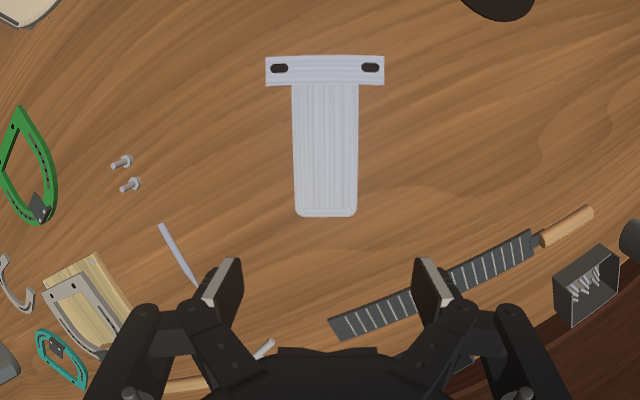

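The plate is seen whole, with the crosspiece at rows 55-85 and the toe at row 216. The arm was still moving, so I'll take it again at rest.

```bash
python3 - <<'E'
from h import *
for i in range(4):
    s=env.read_state(); print(s["tcp_pos"],np.abs(s["joint_velocities"]).max().round(3))
    if np.abs(s["joint_velocities"]).max()<.005: break
    s,p,d=snap("wrist","w2%d"%i)
s,p,d=snap("wrist","w2"); print(s["tcp_pos"],tool_yaw(s))
a=cv2.resize(p[40:230,250:400],None,fx=3.9,fy=3,interpolation=cv2.INTER_CUBIC) if 0 else cv2.resize(p[40:230,250:400],None,fx=3,fy=3,interpolation=cv2.INTER_CUBIC)
cv2.imwrite("pics/w2c.png",a[...,::-1])
E
```

```text
[0.5443498  0.20177024 0.159396  ] 0.137
[0.54222965 0.20434425 0.15963101] 0.081
[0.54070475 0.20641796 0.16011351] 0.061
[0.53980683 0.20786526 0.16055493] 0.042
[0.53929357 0.20882127 0.16091141] 152.44315545449322
```

View pics/w2c.png

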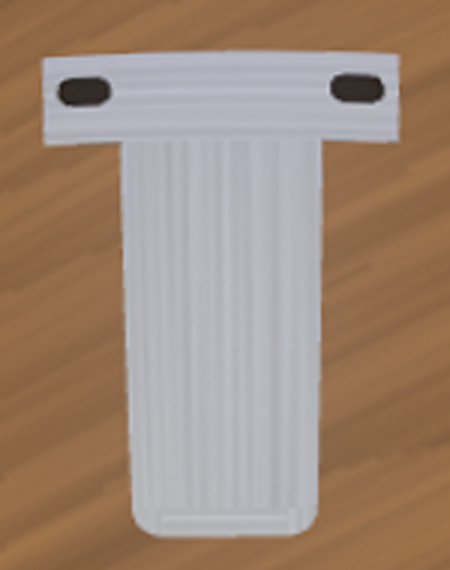

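```bash
python3 - <<'E'
from h import *
import pickle
from scipy.optimize import least_squares
s=pickle.load(open("pics/w2.pkl","rb")); m=env.camera_model("wrist")
obs=np.array([(43,57),(399,54),(44,144),(399,141),(120,143),(323,141),(225,536)])
px=(obs+.5)/3-.5+np.array([250,40])
# image left side: tool -y?; plate y sign: determine from both
W=np.array([wpix2world(m,s,u,v,.034)[:2] for u,v in px])
for sg in (1,-1):
    M=np.array([(-79,55*sg),(-79,-55*sg),(-51,55*sg),(-51,-55*sg),(-51,31*sg),(-51,-31*sg),(79,0)])/1000
    def f(q):
        c,n=np.cos(q[2]),np.sin(q[2]); return (M@np.array([[c,n],[-n,c]])+q[:2]-W).ravel()
    r=least_squares(f,[.5,.226,-.48]); print(sg,r.x[:2],np.degrees(r.x[2]),(r.fun*1000).round(1))
st=env.read_state();print(st["tcp_pos"],np.abs(st["joint_velocities"]).max())
E
```

```text
1 [0.49791354 0.22517592] -26.882639973929283 [ 49.9  97.6 -50.1 -97.9  50.2  97.7 -49.8 -98.   27.8  55.5 -28.7 -55.2
   0.6   0.4]
-1 [0.49780696 0.22496719] -27.214778718698003 [-0.  -0.2  0.   0.2  0.2 -0.2  0.3  0.  -0.4  0.3 -0.4  0.   0.3 -0.2]
[0.53906094 0.20934567 0.16119056] 0.017452009767692768
```

```bash
python3 - <<'E'
from h import *
move([.5014,.2232,.016],toolR(152.8)); print(env.read_state()["finger_gap"])
E
```

```text
linear [ 0.0795 -0.0102  0.2904] dr [-0.     -0.0002 -0.0033] mm 150.63395439857746
0.08588808168173394
```

Emit:
play_rows(linear=[[0.04, -0.005, 0.02], [0.08, -0.01, 0.05], [0.08, -0.01, 0.1], [0.08, -0.01, 0.15], [0.08, -0.01, 0.19], [0.08, -0.01, 0.2], [0.08, -0.01, 0.2], [0.08, -0.01, 0.2]], dr=[[0, 0, -0.003], [0, 0, -0.003], [0, 0, -0.003], [0, 0, -0.003], [0, 0, -0.003], [0, 0, -0.003], [0, 0, -0.003], [0, 0, -0.003]])

```text
time_s: 1.95
tcp_pos: [0.5018, 0.2235, 0.0623]
eef_rot: [0.235, 0.972, 0.0, 0.0]
force: [0.4, -0.0, 0.2]
finger_gap: 0.0852
```

```bash
python3 - <<'E'
from h import *
s,p,d=snap("wrist","w3"); s=env.read_state()
move([.5014,.2232,.016],toolR(152.8)); print(s["tcp_pos"],s["force"],s["finger_gap"])
E
```

```text
linear [ 0.0014 -0.0012  0.0934] dr [ 0.0008  0.0009 -0.0001] mm 46.71997791265878
[0.50224471 0.22340137 0.06271191] [0.20649513 0.13704087 0.54918415] 0.08558596380438799
```

View pics/w3.png

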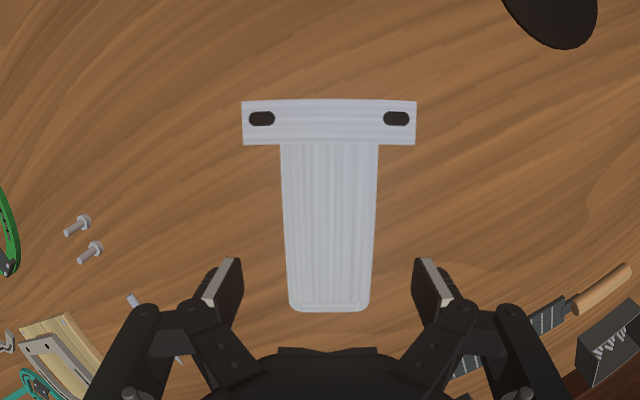

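The stem (columns 288-370) is centred between the pads (242 and 413). I'll descend and close.

Emit:
play_rows(linear=[[0.001, -0.001, 0.03], [0.001, -0.001, 0.06], [0.001, -0.001, 0.085], [0.001, -0.001, 0.093], [0.001, -0.001, 0.093], [0.001, -0.001, 0.093]], dr=[[0, 0, 0], [0, 0, 0], [0, 0, 0], [0, 0, 0], [0, 0, 0], [0, 0, 0]])

```text
time_s: 2.5
tcp_pos: [0.5017, 0.2228, 0.0158]
eef_rot: [0.236, 0.972, 0.0, 0.001]
force: [0.7, 1.3, -0.4]
finger_gap: 0.0856
```

Emit:
play_rows(linear=[[0, 0, 0], [0, 0, 0], [0, 0, 0], [0, 0, 0], [0, 0, 0], [0, 0, 0], [0, 0, 0], [0, 0, 0]], dr=[[0, 0, 0], [0, 0, 0], [0, 0, 0], [0, 0, 0], [0, 0, 0], [0, 0, 0], [0, 0, 0], [0, 0, 0]], gripper=0.2)

```text
time_s: 3.17
tcp_pos: [0.5011, 0.2225, 0.0147]
eef_rot: [0.236, 0.972, -0.0, -0.0]
force: [-0.8, -0.4, -0.1]
finger_gap: 0.0513
```

The gap of 51 mm is less than the 62 mm stem, so I'll look before doing anything else.

```bash
python3 - <<'E'
from h import *
s,p,d=snap("wrist","w4"); s,p,d=snap("side","s4")
cv2.imwrite("pics/s4c.png",cv2.resize(p[110:240,200:400],None,fx=4,fy=4,interpolation=cv2.INTER_CUBIC)[...,::-1])
E
```

```text
(no output)
```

View pics/w4.png

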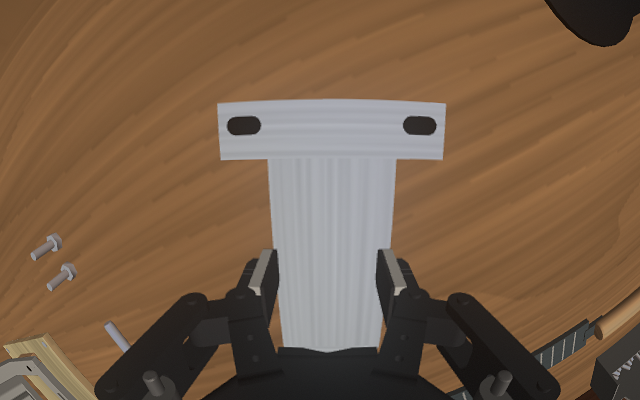

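View pics/s4c.png

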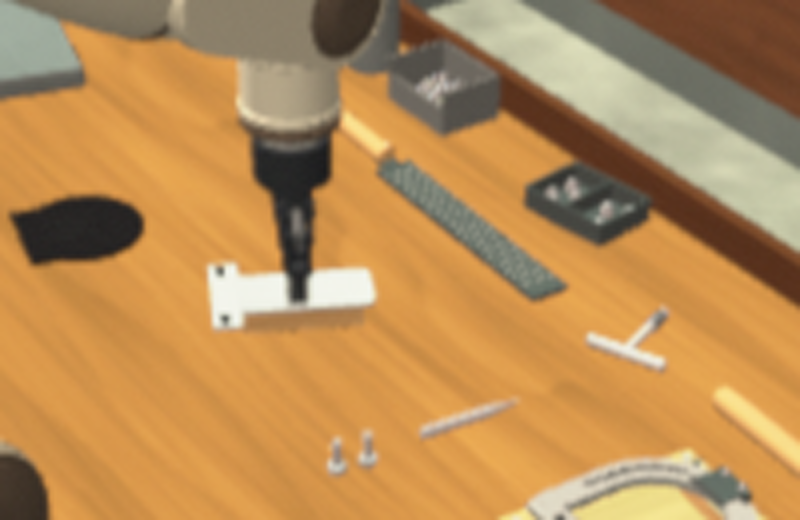

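```bash
python3 - <<'E'
from h import *
import pickle
s=pickle.load(open("pics/w4.pkl","rb")); m=env.camera_model("wrist"); d=np.load("pics/w4_d.npy")
T=np.array(m["tool_from_camera"]); R0=R.from_quat(s["eef_rot"]).as_matrix()
def pt(u,v):
    r=wray(m,u,v); c=r*(d[v,u]/-r[2]); t=T[:3,:3]@c+T[:3,3]; return (t*1000).round(1),(s["tcp_pos"]+R0@t).round(4)
for q in [(265,262),(262,275),(257,285),(272,262),(395,275),(385,262),(330,200),(330,300),(270,170),(330,130),(200,200),(276,265),(256,320)]: print(q,*pt(*q))
print(s["tcp_pos"],s["finger_gap"],env.read_state()["force"])
E
python3 - <<'E'
import sys; sys.path.insert(0,'.')
import cv2
p=cv2.imread("pics/w4.png"); cv2.imwrite("pics/w4c.png",cv2.resize(p[230:350,220:440],None,fx=3.6,fy=3.6,interpolation=cv2.INTER_CUBIC))
E
```

```text
(265, 262) [ 11.7 -30.2 -41.4] [0.4769 0.2011 0.056 ]
(262, 275) [ 11.6 -29.5 -52.5] [0.4773 0.2017 0.0672]
(257, 285) [ 11.8 -30.1 -60.4] [0.4769 0.2012 0.075 ]
(272, 262) [ 10.4 -27.4 -38.9] [0.4794 0.203  0.0536]
(395, 275) [ 11.2  27.4 -51.9] [0.5037 0.2521 0.0666]
(385, 262) [ 11.2  24.9 -40.4] [0.5026 0.2498 0.0551]
(330, 200) [ 33.9  -0.3 -18.5] [0.4708 0.2378 0.0332]
(330, 300) [-26.9  -0.1 -18.4] [0.525  0.2102 0.033 ]
(270, 170) [ 49.6 -29.  -20.1] [0.4437 0.2195 0.0348]
(330, 130) [ 68.3  -0.4 -18.8] [0.4402 0.2535 0.0334]
(200, 200) [ 22.5 -83.7  15.5] [ 0.4427  0.1584 -0.0008]
(276, 265) [  2.4 -27.7 -28.3] [0.4863 0.1991 0.0429]
(256, 320) [ 17.2 -24.3 -88.3] [0.4747 0.2088 0.103 ]
[0.50111851 0.22254995 0.01466406] 0.05130551336432765 [-0.29242513  0.78082649 -0.11811191]
```

View pics/w4c.png

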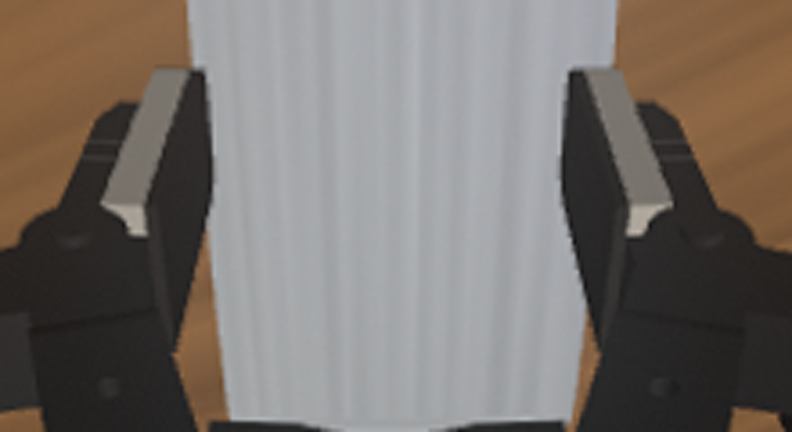

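```bash
python3 - <<'E'
from h import *
import pickle
m=env.camera_model("wrist"); T=np.array(m["tool_from_camera"])
for tag in("w2","w4"):
    d=np.load(f"pics/{tag}_d.npy"); out=[]
    for v in range(240,330):
        for u in range(215,440):
            if d[v,u]<=0: continue
            r=wray(m,u,v); t=T[:3,:3]@(r*(d[v,u]/-r[2]))+T[:3,3]
            if abs(t[0])<.014 and .02<abs(t[1])<.06 and (t[2]<-.0215 or tag=="w2"): out.append((*t*1000,u,v))
    o=np.array(out); o=o[(o[:,2]<15)]; 
    for sd in(1,-1):
        q=o[np.sign(o[:,1])==sd]; q=q[np.argsort(-q[:,2])][:6]; print(tag,q.round(1).tolist())
E
```

```text
w2 [[-0.3, 41.3, -32.7, 412.0, 273.0], [-6.2, 40.9, -33.1, 410.0, 283.0], [-0.6, 41.2, -33.2, 412.0, 274.0], [-2.6, 41.3, -33.9, 412.0, 278.0], [5.7, 40.7, -33.9, 413.0, 264.0], [-0.7, 41.0, -34.0, 412.0, 275.0]]
w2 [[-6.5, -44.6, -32.7, 244.0, 283.0], [-0.6, -44.8, -33.2, 242.0, 274.0], [-7.9, -44.6, -33.4, 244.0, 286.0], [-1.0, -44.8, -33.5, 242.0, 275.0], [-5.9, -44.8, -33.6, 243.0, 283.0], [6.7, -44.8, -33.6, 240.0, 262.0]]
w4 [[2.6, 23.7, -23.4, 376.0, 260.0], [2.2, 23.7, -23.7, 376.0, 261.0], [9.5, 24.2, -24.2, 378.0, 249.0], [1.9, 23.7, -24.2, 376.0, 262.0], [0.9, 23.7, -24.5, 376.0, 264.0], [1.5, 23.6, -24.7, 376.0, 263.0]]
w4 [[2.6, -27.3, -23.3, 278.0, 260.0], [-0.7, -27.5, -24.0, 278.0, 266.0], [2.4, -27.2, -24.0, 278.0, 261.0], [1.9, -27.3, -24.2, 278.0, 262.0], [0.2, -27.3, -24.4, 278.0, 265.0], [-1.6, -27.5, -24.5, 278.0, 268.0]]
```

The depth picture shows both fingertips 5-6 mm above the plate top: tips at z≈0.039, plate at z≈0.034. So the real tips stand about 25 mm behind the stated TCP at this opening, and nothing has been touched. I'll reopen and go lower in small steps, watching the force.

Emit:
play_rows(linear=[[0, 0, 0], [0, 0, 0], [0, 0, 0], [0, 0, 0], [0, 0, 0]], dr=[[0, 0, 0], [0, 0, 0], [0, 0, 0], [0, 0, 0], [0, 0, 0]], gripper=1)

```text
time_s: 3.68
tcp_pos: [0.5011, 0.2226, 0.0147]
eef_rot: [0.236, 0.972, -0.0, -0.0]
force: [0.7, -0.3, -0.6]
finger_gap: 0.0852
```

Emit:
play_rows(linear=[[0, 0, 0.006], [0, 0, 0.012], [0, 0, 0.018], [0, 0, 0.018], [0, 0, 0.018]], dr=[[0, 0, 0], [0, 0, 0], [0, 0, 0], [0, 0, 0], [0, 0, 0]])

```text
time_s: 4.1
tcp_pos: [0.5009, 0.2225, 0.0053]
eef_rot: [0.236, 0.972, -0.0, -0.0]
force: [0.5, -0.3, 0.3]
finger_gap: 0.0854
```

```bash
cat > tips.py <<'E'
from h import *
import sys
def tips(tag):
    import pickle
    s=pickle.load(open(f"pics/{tag}.pkl","rb"));m=env.camera_model("wrist"); T=np.array(m["tool_from_camera"]); d=np.load(f"pics/{tag}_d.npy"); R0=R.from_quat(s["eef_rot"]).as_matrix()
    for nm,u0,u1 in(("L",215,300),("R",355,445)):
        out=[]
        for v in range(240,300):
            for u in range(u0,u1):
                r=wray(m,u,v); t=T[:3,:3]@(r*(d[v,u]/-r[2]))+T[:3,3]
                if abs(t[0])<.014 and .02<abs(t[1])<.05: out.append((s["tcp_pos"]+R0@t)[2])
        o=np.array(out); h=np.histogram(o,bins=np.arange(-.01,.06,.005)); print(nm,h[0])
s,p,d=snap("wrist",sys.argv[1]); print(s["tcp_pos"],s["force"],s["finger_gap"]); tips(sys.argv[1])
E
python3 tips.py w5; cp pics/w5.png pics/w5v.png
```

```text
[0.50089497 0.22249676 0.00533546] [ 0.4542313  -0.26750657  0.25616977] 0.08535904520386209
L [  0 355  20   0   0   0   0   0 921  16 137 185 187]
R [   0  276   19    0    0    0    0    0 1027   19  142  198  192]
```

View pics/w5.png

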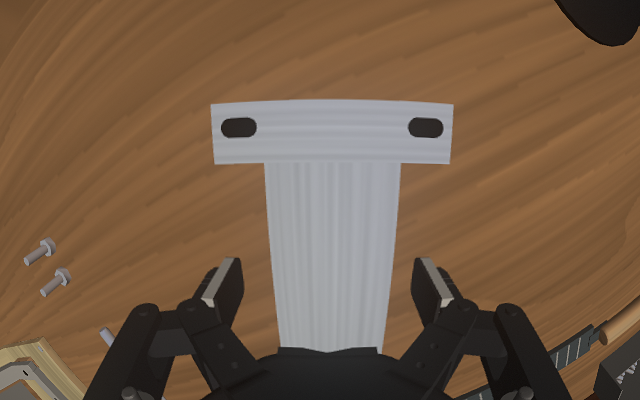

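Emit:
play_rows(linear=[[0, 0.005, 0.006], [0, 0.005, 0.014], [0, 0.005, 0.022], [0, 0.005, 0.03], [0, 0.005, 0.034], [0, 0.005, 0.034], [0, 0.005, 0.034]], dr=[[0, 0, 0], [0, 0, 0], [0, 0, 0], [0, 0, 0], [0, 0, 0], [0, 0, 0], [0, 0, 0]])

```text
time_s: 4.73
tcp_pos: [0.5021, 0.2247, -0.0115]
eef_rot: [0.236, 0.972, -0.0, -0.0]
force: [-0.2, -0.7, -0.6]
finger_gap: 0.0853
```

```bash
python3 tips.py w6
```

```text
[ 0.50214468  0.22473345 -0.01151299] [-0.22072679 -0.73586438 -0.62667181] 0.0852687925175388
L [   0  435   17    0    0    0   56  163 1232  182  173  147  101]
R [  0 604  27   0   0   0  56 174 947 196 178 174 130]
```

View pics/w6.png

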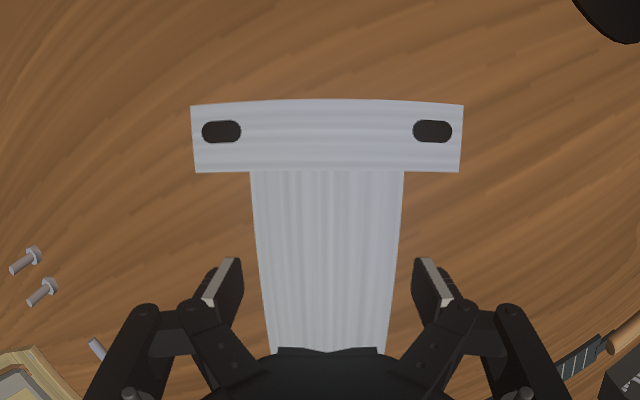

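There is no contact at TCP z=-0.0115, which confirms the offset. The tips are now at about 0.022 on both sides of the stem, below the plate's underside. Closing.

Emit:
play_rows(linear=[[0, 0, 0], [0, 0, 0], [0, 0, 0], [0, 0, 0], [0, 0, 0], [0, 0, 0], [0, 0, 0]], dr=[[0, 0, 0], [0, 0, 0], [0, 0, 0], [0, 0, 0], [0, 0, 0], [0, 0, 0], [0, 0, 0]], gripper=-0.2)

```text
time_s: 5.37
tcp_pos: [0.5024, 0.2248, -0.0107]
eef_rot: [0.236, 0.972, 0.0, 0.0]
force: [-4.7, -0.8, 7.5]
finger_gap: 0.06
```

```bash
python3 tips.py w7
```

```text
[ 0.50241114  0.22482869 -0.01068291] [-4.72880536 -0.76893244  7.53418103] 0.060036163089705906
L [   0  196   12    0    0    3   52  100 1147  229  228  185  203]
R [  0 325  12   0   0   5  57 103 855 233 228 186 205]
```

View pics/w7.png

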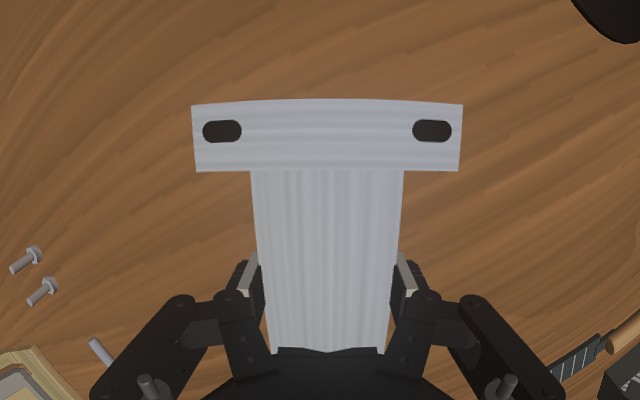

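The plate is gripped (gap 60 mm). Lifting straight up.

Emit:
play_rows(linear=[[0, 0, -0.02], [0, 0, -0.05], [0, 0, -0.1], [0, 0, -0.16], [0, 0, -0.22], [0, 0, -0.26], [0, 0, -0.26], [0, 0, -0.26]], dr=[[0, 0, 0], [0, 0, 0], [0, 0, 0], [0, 0, 0], [0, 0, 0], [0, 0, 0], [0, 0, 0], [0, 0, 0]])

```text
time_s: 6.08
tcp_pos: [0.5027, 0.2249, 0.1201]
eef_rot: [0.236, 0.972, 0.001, 0.001]
force: [0.8, 0.1, -1.3]
finger_gap: 0.0602
```

```bash
python3 tips.py w8; python3 - <<'E'
from h import *
move([.575,-.09,.12],toolR(174.7)); print(env.read_state()["joint_pos"].round(2))
E
```

```text
[0.5027089  0.22492854 0.12012241] [ 0.80506812  0.10221596 -1.31912438] 0.06019179779597676
L [0 0 0 0 0 0 0 0 0 0 0 0 0]
R [0 0 0 0 0 0 0 0 0 0 0 0 0]
linear [-0.4178 -0.4929 -0.0024] dr [ 0.000e+00  2.000e-04 -2.439e-01] mm 323.08972446410223
[ 0.28  0.15  1.63 -0.    1.37 -0.81]
```

View pics/w8.png

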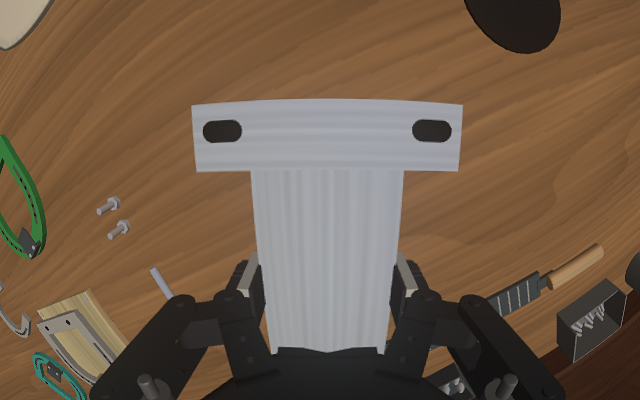

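Emit:
play_rows(linear=[[-0.04, -0.05, 0], [-0.11, -0.13, 0], [-0.17, -0.2, 0], [-0.23, -0.27, 0], [-0.29, -0.34, 0], [-0.35, -0.41, 0], [-0.39, -0.46, 0], [-0.418, -0.493, 0], [-0.418, -0.493, 0], [-0.418, -0.493, 0]], dr=[[0, 0, -0.02], [0, 0, -0.06], [0, 0, -0.1], [0, 0, -0.13], [0, 0, -0.17], [0, 0, -0.2], [0, 0, -0.23], [0, 0, -0.244], [0, 0, -0.244], [0, 0, -0.244]])

```text
time_s: 6.97
tcp_pos: [0.5746, -0.092, 0.117]
eef_rot: [0.048, 0.999, 0.0, -0.001]
force: [0.3, 0.1, -1.0]
finger_gap: 0.0598
```

```bash
python3 - <<'E'
from h import *
for i in range(5):
    s,p,d=snap("wrist","w9")
    print(s["tcp_pos"],tool_yaw(s),abs(s["joint_velocities"]).max().round(3))
    if abs(s["joint_velocities"]).max()<.02: break
E
```

```text
[ 0.57461747 -0.09200741  0.11703303] 174.51860322369674 0.053
[ 0.57453326 -0.09054166  0.11728107] 174.59901021171063 0.037
[ 0.57456739 -0.08965796  0.11761976] 174.67030370234778 0.026
[ 0.57467645 -0.08917005  0.11796078] 174.72878015092914 0.015
```

View pics/w9.png

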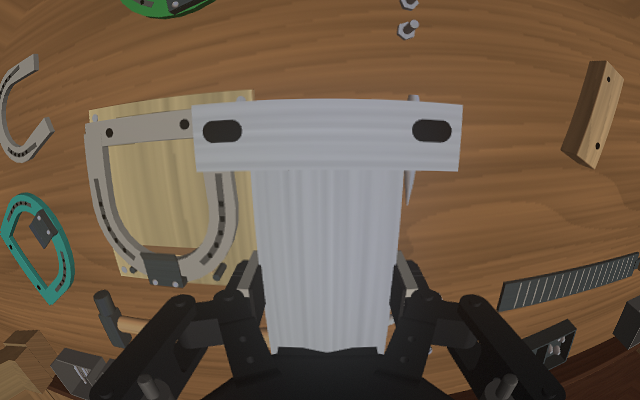

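The shoe is seen at the left: bar corner (86,123), bar holes (109,132) and (184,124), keeper around (165,265). I'll zoom in.

```bash
python3 - <<'E'
import cv2
p=cv2.imread("pics/w9.png"); cv2.imwrite("pics/w9c.png",cv2.resize(p[85:295,70:260],None,fx=4,fy=2.8,interpolation=cv2.INTER_CUBIC) if 0 else cv2.resize(p[100:200,75:260],None,fx=4,fy=4,interpolation=cv2.INTER_CUBIC))
cv2.imwrite("pics/w9d.png",cv2.resize(p[190:300,75:260],None,fx=4,fy=4,interpolation=cv2.INTER_CUBIC))
E
```

```text
(no output)
```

View pics/w9c.png

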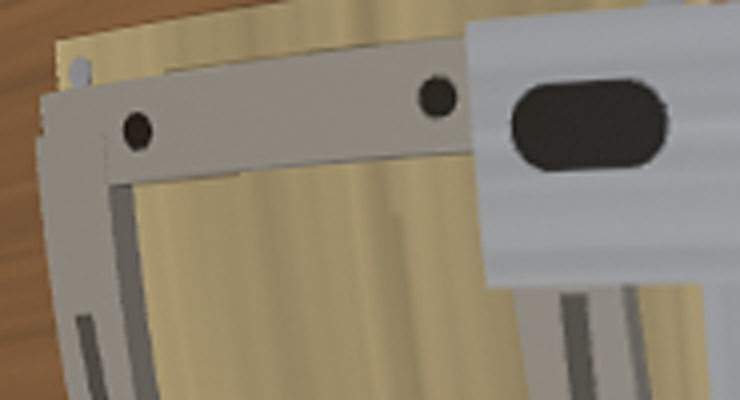

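View pics/w9d.png

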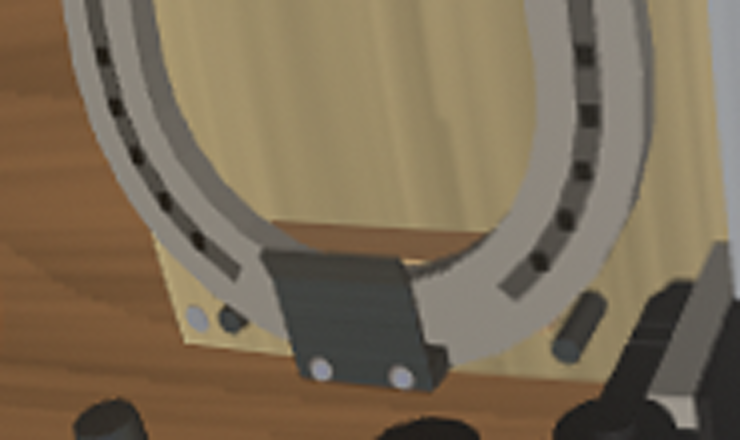

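```bash
python3 - <<'E'
from h import *
import pickle
s=pickle.load(open("pics/w9.pkl","rb")); m=env.camera_model("wrist")
def w(u,v,z,o): return wpix2world(m,s,(u+.5)/4-.5+o[0],(v+.5)/4-.5+o[1],z)[:2]
c=(75,100);d=(75,190)
h1,h2=w(138,131,.04,c),w(438,97,.04,c); mid=(h1+h2)/2; v=h2-h1
yaw=np.degrees(np.arctan2(v[1],v[0]))-90; print("holes",h1,h2,np.linalg.norm(v),yaw)
e1,e2=w(165,72,.04,c),w(465,37,.04,c); v=e2-e1; print("rear",e1,e2,np.degrees(np.arctan2(v[1],v[0]))-90)
i1,i2=w(135,184,.04,c),w(470,153,.04,c); v=i2-i1; print("inner",i1,i2,np.degrees(np.arctan2(v[1],v[0]))-90)
k1,k2=w(262,250,.055,d),w(404,262,.055,d); v=k2-k1; print("lip",k1,k2,np.linalg.norm(v),np.degrees(np.arctan2(v[1],v[0]))-90)
for y in(yaw,-5.3):
    a=np.radians(y); X=np.array([np.cos(a),np.sin(a)]);Y=np.array([-X[1],X[0]])
    k=(k1+k2)/2
    print(y,"axis y: holes",mid@Y,"lip",k@Y,"board",np.array([.5678,-.2501])@Y)
    print("center x from rear",(e1+e2)/2@X+.084,"inner",(i1+i2)/2@X+.059,"lip",k@X-.044,"hole x rel",mid@X)
    # opening sides at row
# plate relative in hand: from w8
s=pickle.load(open("pics/w9.pkl","rb"))
R0=R.from_quat(s["eef_rot"]).as_matrix()
zt=s["tcp_pos"][2]+.0446+.0
for u,v in [(192.5,106),(462.5,106),(197,171),(459,171),(251,171),(404.5,171)]:
    p=wpix2world(m,s,u,v,zt); print((R0.T@(p-s["tcp_pos"])*1000).round(1))
E
```

```text
holes [ 0.48773154 -0.28566666] [ 0.49498476 -0.20241981] 0.0835622314090008 -4.979551621409456
rear [ 0.47595358 -0.27425485] [ 0.48367813 -0.19416463] -5.509030857057141
inner [ 0.49979918 -0.28969333] [ 0.50778983 -0.19695743] -4.924765447910232
lip [ 0.60295664 -0.27196129] [ 0.60714041 -0.23171154] 0.040466610203524885 -5.93431104561796
-4.979551621409456 axis y: holes -0.20047216397724676 lip -0.1983675849312041 board -0.19987090183241907
center x from rear 0.5823343584619067 inner 0.5820137460657409 lip 0.5806243713431195 hole x rel 0.5106866409025517
-5.3 axis y: holes -0.19761283472420269 lip -0.19487105194334972 board -0.1965827274638063
center x from rear 0.5833985888618801 inner 0.5831167397886685 lip 0.5817240423235454 hole x rel 0.5117998644766496
[ 83.1 -55.4 -44.5]
[ 83.1  53.  -44.5]
[ 56.1 -55.6 -44.5]
[ 56.1  53.7 -44.5]
[ 55.6 -31.9 -44.5]
[ 55.6  29.6 -44.5]
```

```bash
python3 - <<'E'
from h import *
move([.5246,-.2445,.06],toolR(174.8))
E
```

```text
linear [ 0.0715 -0.319   0.1165] dr [ 0.0001 -0.0006 -0.0004] mm 173.54143564719138
```

Emit:
play_rows(linear=[[0.02, -0.05, 0], [0.04, -0.12, 0], [0.0715, -0.19, 0.01], [0.0715, -0.26, 0.04], [0.0715, -0.3, 0.08], [0.0715, -0.319, 0.11], [0.0715, -0.319, 0.1165], [0.0715, -0.319, 0.1165], [0.0715, -0.319, 0.1165]], dr=[[0, 0, 0], [0, 0, 0], [0, 0, 0], [0, 0, 0], [0, 0, 0], [0, 0, 0], [0, 0, 0], [0, 0, 0], [0, 0, 0]])

```text
time_s: 7.92
tcp_pos: [0.5253, -0.2443, 0.0611]
eef_rot: [0.046, 0.999, -0.0, 0.0]
force: [-0.8, 0.6, -0.4]
finger_gap: 0.0598
```

```bash
python3 - <<'E'
from h import *
s,p,d=snap("side","s10"); cv2.imwrite("pics/s10c.png",cv2.resize(p[180:290,290:440],None,fx=5,fy=5,interpolation=cv2.INTER_CUBIC)[...,::-1])
s,p,d=snap("wrist","w10"); print(s["tcp_pos"],tool_yaw(s),s["force"])
move([.5246,-.2445,.0025],toolR(174.8))
E
```

```text
[ 0.52557706 -0.24446274  0.06153704] 174.79340405511647 [ 0.45997513  0.19826428 -0.31242184]
linear [0.0023 0.0002 0.1183] dr [-0.0005  0.0009 -0.0001] mm 59.18248272866099
```

View pics/w10.png

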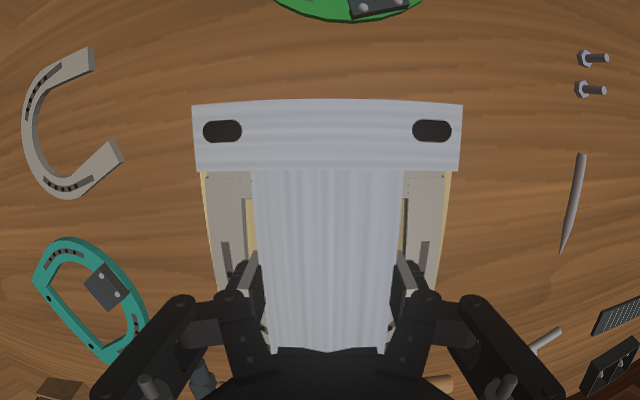

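View pics/s10c.png

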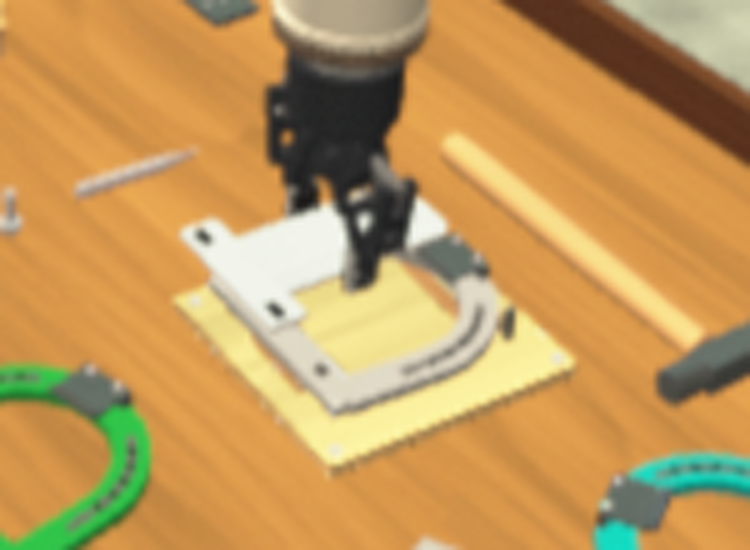

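Emit:
play_rows(linear=[[0.002, 0, 0.02], [0.002, 0, 0.045], [0.002, 0, 0.065], [0.002, 0, 0.073], [0.002, 0, 0.073], [0.002, 0, 0.073]], dr=[[0, 0, 0], [0, 0, 0], [0, 0, 0], [0, 0, 0], [0, 0, 0], [0, 0, 0]])

```text
time_s: 8.52
tcp_pos: [0.5237, -0.2454, 0.0236]
eef_rot: [0.046, 0.999, 0.0, -0.0]
force: [-0.7, -1.1, 0.2]
finger_gap: 0.0601
```

```bash
python3 - <<'E'
from h import *
s,p,d=snap("side","s11"); cv2.imwrite("pics/s11c.png",cv2.resize(p[200:270,320:410],None,fx=8,fy=8,interpolation=cv2.INTER_CUBIC)[...,::-1])
m=env.camera_model("side"); A=att(m); f=200/np.tan(np.radians(m["fov_y"])/2)
def proj(P):
    c=A.T@(np.array(P)-m["origin"]); u,v=m["cx"]+f*c[0]/-c[2],m["cy"]-f*c[1]/-c[2]; return ((u-320+.5)*8-.5).round(0),((v-200+.5)*8-.5).round(0)
a=np.radians(-5.2);X=np.array([np.cos(a),np.sin(a)]);Y=np.array([-X[1],X[0]]); C=.5825*X-.197*Y
def S(x,y,z): q=C+x*X+y*Y; return proj([q[0],q[1],.03+z])
for y in(-.02,.02): print("lip",S(.044,y,.025),"back",S(.078,y,.022))
print("shoe heel corner",S(-.084,-.082,.01),S(-.084,.082,.01)); 
s=env.read_state(); print(s["tcp_pos"],s["force"])
t=s["tcp_pos"][:2]; o=t+X*(-.0041)-Y*.0011; zt=s["tcp_pos"][2]+.0446
for x,y in((.079,-.022),(.079,.022),(-.079,-.055),(-.051,-.055)): q=o+x*X+y*Y; print("plate",x,y,proj([*q,zt]))
print("rel toe x", (o-C)@X+.079,(o-C)@Y)
E
```

```text
lip (np.float64(470.0), np.float64(283.0)) back (np.float64(534.0), np.float64(264.0))
lip (np.float64(414.0), np.float64(231.0)) back (np.float64(477.0), np.float64(212.0))
shoe heel corner (np.float64(299.0), np.float64(500.0)) (np.float64(80.0), np.float64(271.0))
[ 0.52395288 -0.24557812  0.02403769] [ 0.14751764  1.18193683 -0.02217105]
plate 0.079 -0.022 (np.float64(463.0), np.float64(268.0))
plate 0.079 0.022 (np.float64(401.0), np.float64(210.0))
plate -0.079 -0.055 (np.float64(188.0), np.float64(438.0))
plate -0.051 -0.055 (np.float64(247.0), np.float64(415.0))
rel toe x 0.036453879854990344 -0.0011802178626656415
```

View pics/s11c.png

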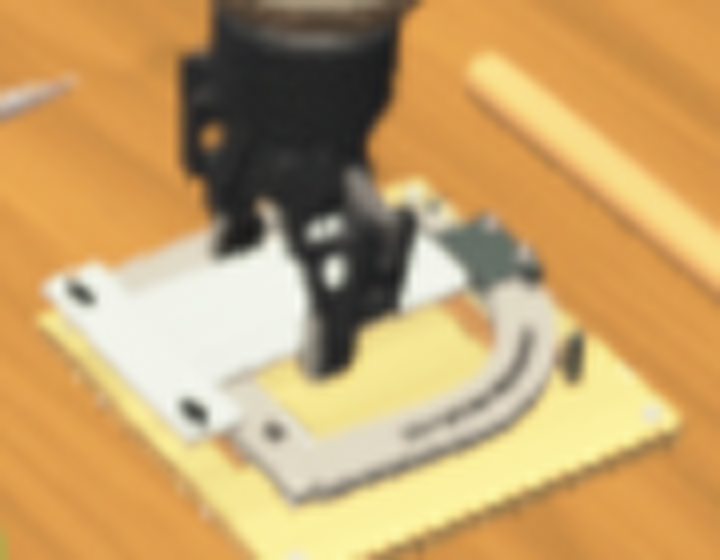

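The projected model matches the side view: bar corner (300,500), plate corner (188,438) and keeper back (537,268). I'll descend beside the lip to insertion height.

Emit:
play_rows(linear=[[0, 0.002, 0.01], [0, 0.002, 0.02], [0, 0.002, 0.03], [0, 0.002, 0.038], [0, 0.002, 0.042], [0, 0.002, 0.042], [0, 0.002, 0.042]], dr=[[0, 0, 0], [0, 0, 0], [0, 0, 0], [0, 0, 0], [0, 0, 0], [0, 0, 0], [0, 0, 0]])

```text
time_s: 9.15
tcp_pos: [0.5239, -0.2445, 0.0029]
eef_rot: [0.046, 0.999, -0.0, -0.0]
force: [-0.1, -0.6, -1.4]
finger_gap: 0.0599
```

```bash
cat > rel.py <<'E'
from h import *
import sys
s,p,d=snap("side",sys.argv[1]); cv2.imwrite(f"pics/{sys.argv[1]}c.png",cv2.resize(p[200:270,320:410],None,fx=8,fy=8,interpolation=cv2.INTER_CUBIC)[...,::-1])
a=np.radians(-5.2);X=np.array([np.cos(a),np.sin(a)]);Y=np.array([-X[1],X[0]]); C=.5825*X-.197*Y
s=env.read_state(); o=s["tcp_pos"][:2]+X*(-.0041)-Y*.0011
print(s["time_s"],s["tcp_pos"].round(4),s["force"].round(1),s["ft_torque"].round(2),tool_yaw(s),"gap",s["finger_gap"],"rel toe x",((o-C)@X+.079).round(4),"y",((o-C)@Y).round(4),"vel",abs(s["joint_velocities"]).max().round(3))
E
python3 rel.py s12; python3 - <<'E'
from h import *
s,p,d=snap("wrist","w12")
E
```

```text
9.2 [ 0.524  -0.2446  0.0031] [ 0.6 -0.3 -0.5] [-0.   -0.03 -0.  ] 174.70238380341007 gap 0.06006816861141539 rel toe x 0.0364 y -0.0002 vel 0.004
```

View pics/s12c.png

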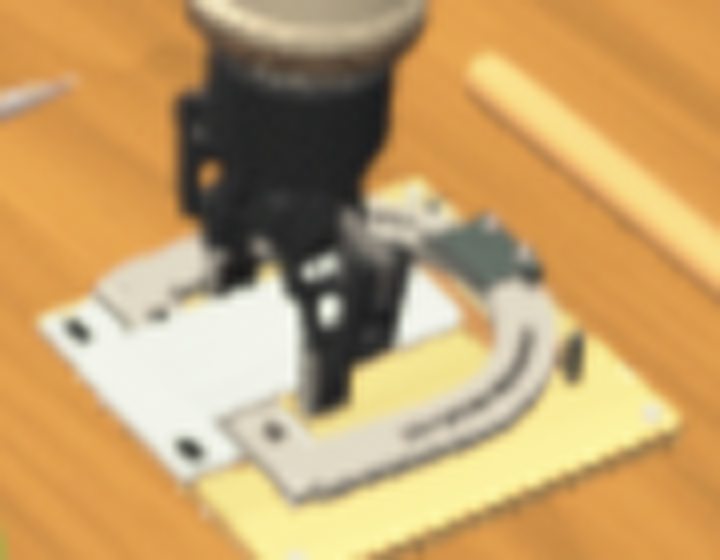

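View pics/w12.png

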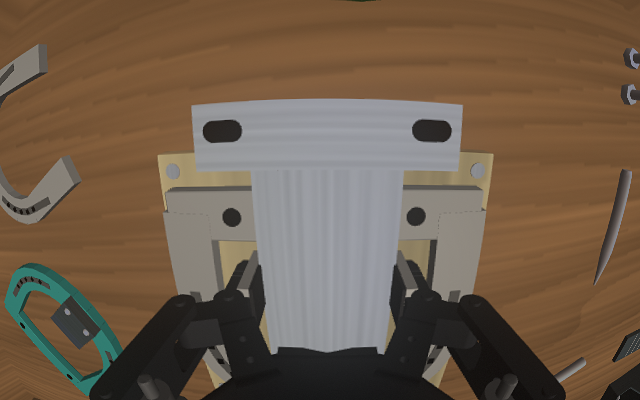

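```bash
python3 - <<'E'
from h import *
import pickle
m=env.camera_model("wrist"); T=np.array(m["tool_from_camera"])
for tag in("w9","w12"):
    s=pickle.load(open(f"pics/{tag}.pkl","rb")); d=np.load(f"pics/{tag}_d.npy"); R0=R.from_quat(s["eef_rot"]).as_matrix()
    def pt(u,v):
        r=wray(m,u,v); t=T[:3,:3]@(r*(d[v,u]/-r[2]))+T[:3,3]; return (t*1000).round(1),(s["tcp_pos"]+R0@t).round(4)
    print(tag,s["tcp_pos"])
    for q in [(215,110),(327,110),(440,110),(215,160),(440,160),(327,160),(327,200),(327,250),(327,320)]+([(190,205),(210,200),(450,205),(232,190),(416,190)] if tag=="w12" else [(145,125),(130,130),(110,200)]): print(q,*pt(*q))
E
```

```text
w9 [ 0.57467645 -0.08917005  0.11796078]
(215, 110) [ 80.7 -46.  -43.3] [ 0.4901 -0.1276  0.1614]
(327, 110) [ 79.2  -1.4 -44.3] [ 0.4958 -0.0833  0.1623]
(440, 110) [ 80.7  43.8 -42.8] [ 0.4984 -0.0382  0.1609]
(215, 160) [ 60.4 -47.2 -43.9] [ 0.5103 -0.1307  0.1619]
(440, 160) [ 60.2  45.1 -43. ] [ 0.519  -0.0387  0.1611]
(327, 160) [ 59.6  -1.4 -43.8] [ 0.5153 -0.0851  0.1618]
(327, 200) [ 42.9  -1.4 -43.2] [ 0.5319 -0.0867  0.1612]
(327, 250) [ 20.3  -1.5 -43.9] [ 0.5544 -0.0888  0.1619]
(327, 320) [-19.7  -1.5 -43.9] [ 0.5942 -0.0925  0.1618]
(145, 125) [  71.1 -160.7   78.9] [ 0.489  -0.2426  0.0391]
(130, 130) [  68.1 -178.5   79.3] [ 0.4903 -0.2607  0.0387]
(110, 200) [   0.6 -220.6   82.9] [ 0.5537 -0.3087  0.035 ]
w12 [ 0.52401311 -0.24456011  0.00306167]
(215, 110) [ 80.7 -46.2 -43. ] [ 0.4394 -0.2831  0.046 ]
(327, 110) [ 79.2  -1.4 -44.7] [ 0.445  -0.2387  0.0477]
(440, 110) [ 80.7  43.5 -43.5] [ 0.4476 -0.1938  0.0465]
(215, 160) [ 60.1 -47.7 -42.7] [ 0.4597 -0.2865  0.0458]
(440, 160) [ 60.3  45.  -43.4] [ 0.4682 -0.1942  0.0465]
(327, 160) [ 59.7  -1.4 -44.4] [ 0.4644 -0.2405  0.0474]
(327, 200) [ 42.9  -1.4 -43.3] [ 0.4811 -0.242   0.0464]
(327, 250) [  83.2   -1.3 -163.1] [ 0.4411 -0.2382  0.1662]
(327, 320) [-19.8  -1.5 -43.7] [ 0.5436 -0.2479  0.0468]
(190, 205) [ 37.7 -65.8 -35.1] [ 0.4804 -0.3066  0.0381]
(210, 200) [ 40.5 -54.6 -36.2] [ 0.4786 -0.2952  0.0392]
(450, 205) [ 37.6  55.6 -34.9] [ 0.4917 -0.1857  0.038 ]
(232, 190) [ 44.9 -43.7 -35.2] [ 0.4753 -0.284   0.0383]
(416, 190) [ 45.   37.8 -35.7] [ 0.4827 -0.2027  0.0387]
```

Depth shows the plate's underside about 4 mm above the shoe's face, 1 mm below keeper contact, and 1.7 mm off centre toward +y. I'll correct both and then slide in, stopping at about 70 mm.

Emit:
play_rows(linear=[[0, -0.002, 0.002], [0, -0.003, 0.0035], [0, -0.003, 0.0035], [-0.008, -0.003, 0.0035], [-0.016, -0.003, 0.0035], [-0.024, -0.003, 0.0035], [-0.024, -0.003, 0.0035]], dr=[[0, 0, 0], [0, 0, 0], [0, 0, 0], [0, 0, 0], [0, 0, 0], [0, 0, 0], [0, 0, 0]])

```text
time_s: 9.83
tcp_pos: [0.5366, -0.2472, 0.0013]
eef_rot: [0.046, 0.999, -0.0, 0.0]
force: [-0.3, -0.6, -1.1]
finger_gap: 0.0602
```

```bash
python3 rel.py s13
```

```text
9.8833 [ 0.5362 -0.2471  0.0011] [-0.  -0.7 -1. ] [ 0.03 -0.01  0.02] 174.71974066167425 gap 0.05986220203462199 rel toe x 0.0488 y -0.0016 vel 0.015
```

View pics/s13c.png

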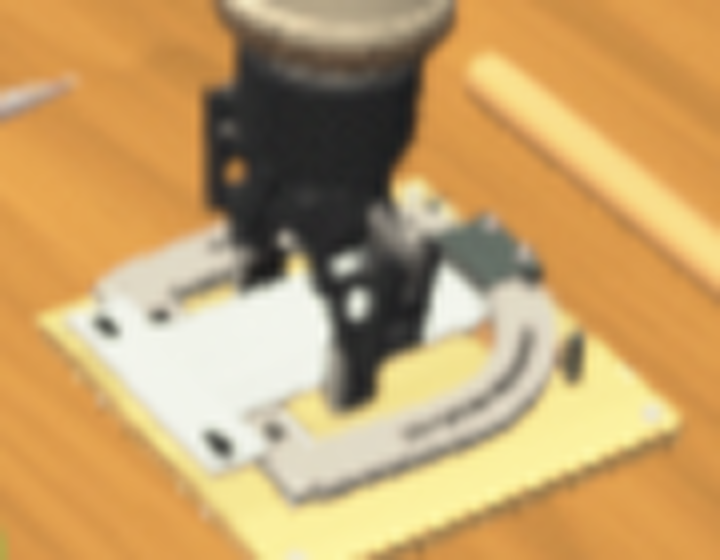

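The toe is under the lip with no force. I'll continue to about x=70 mm.

Emit:
play_rows(linear=[[-0.008, 0, 0], [-0.016, 0, 0], [-0.024, 0, 0], [-0.032, 0, 0], [-0.038, 0, 0], [-0.042, 0, 0], [-0.042, 0, 0], [-0.042, 0, 0]], dr=[[0, 0, 0], [0, 0, 0], [0, 0, 0], [0, 0, 0], [0, 0, 0], [0, 0, 0], [0, 0, 0], [0, 0, 0]])

```text
time_s: 10.55
tcp_pos: [0.5567, -0.249, 0.0011]
eef_rot: [0.046, 0.999, 0.0, -0.0]
force: [-0.4, -0.3, -2.2]
finger_gap: 0.0602
```

```bash
python3 rel.py s14; python3 - <<'E'
from h import *
s,p,d=snap("wrist","w14")
cv2.imwrite("pics/w14c.png",cv2.resize(p[80:280,150:500],None,fx=2.2,fy=2.2,interpolation=cv2.INTER_CUBIC)[...,::-1])
E
```

```text
10.6 [ 0.5566 -0.249   0.0012] [-0.7  0.1 -1.8] [ 0.01 -0.05 -0.03] 174.71065216519636 gap 0.06010480515519946 rel toe x 0.0693 y -0.0016 vel 0.004
```

View pics/w14c.png

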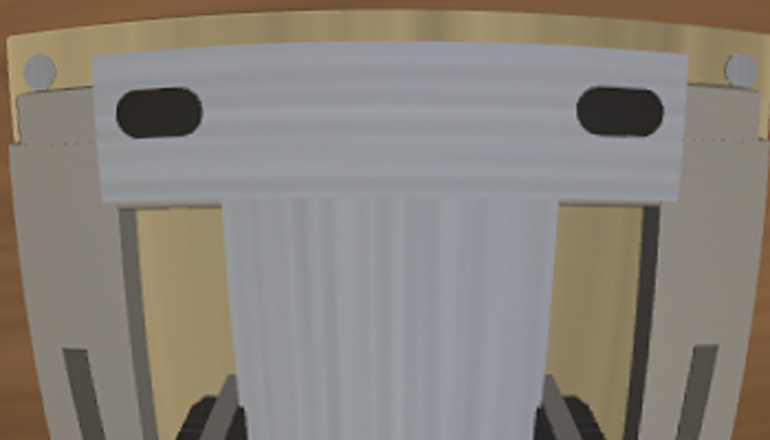

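View pics/s14c.png

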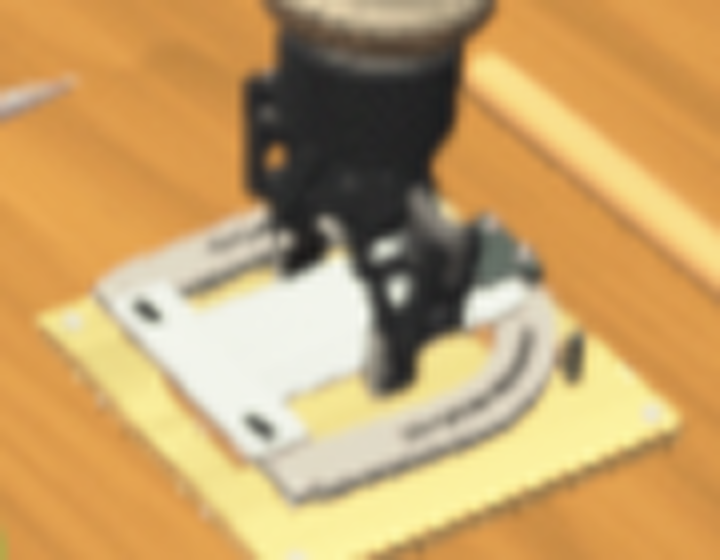

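Centred (shoe mid 389, plate mid 390 in the crop) and square. Pushing the last 6 mm home slowly.

Emit:
play_rows(linear=[[-0.003, 0, 0], [-0.005, 0, 0], [-0.007, 0, 0], [-0.009, 0, 0], [-0.009, 0, 0], [-0.009, 0, 0]], dr=[[0, 0, 0], [0, 0, 0], [0, 0, 0], [0, 0, 0], [0, 0, 0], [0, 0, 0]])

```text
time_s: 11.15
tcp_pos: [0.5612, -0.2495, 0.0012]
eef_rot: [0.046, 0.999, -0.0, -0.0]
force: [-0.3, 0.0, -1.1]
finger_gap: 0.06
```

```bash
python3 rel.py s15
```

```text
11.2 [ 0.5611 -0.2494  0.0012] [ 0.3  0.3 -1. ] [ 0.01 -0.01 -0.04] 174.71187419037093 gap 0.06035740735794785 rel toe x 0.0738 y -0.0016 vel 0.002
```

Emit:
play_rows(linear=[[-0.001, 0, 0], [-0.002, 0, 0], [-0.003, 0, 0], [-0.003, 0, 0], [-0.003, 0, 0]], dr=[[0, 0, 0], [0, 0, 0], [0, 0, 0], [0, 0, 0], [0, 0, 0]])

```text
time_s: 11.62
tcp_pos: [0.5627, -0.2496, 0.0012]
eef_rot: [0.046, 0.999, -0.0, -0.0]
force: [-0.2, -0.6, -0.5]
finger_gap: 0.0603
```

```bash
python3 rel.py s16; python3 - <<'E'
from h import *
s,p,d=snap("wrist","w16")
cv2.imwrite("pics/w16c.png",cv2.resize(p[80:280,150:500],None,fx=2.2,fy=2.2,interpolation=cv2.INTER_CUBIC)[...,::-1])
E
```

```text
11.6667 [ 0.5626 -0.2496  0.0012] [ 0.2  0.4 -0.9] [ 0.   -0.05 -0.03] 174.70791401086188 gap 0.06022791143463747 rel toe x 0.0753 y -0.0017 vel 0.002
```

View pics/w16c.png

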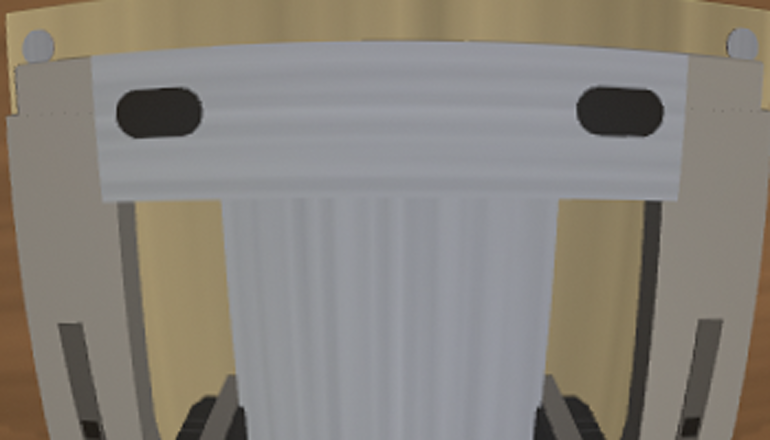

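Emit:
play_rows(linear=[[-0.001, 0, 0], [-0.002, 0, 0], [-0.003, 0, 0], [-0.003, 0, 0], [-0.003, 0, 0]], dr=[[0, 0, 0], [0, 0, 0], [0, 0, 0], [0, 0, 0], [0, 0, 0]])

```text
time_s: 12.13
tcp_pos: [0.5638, -0.2497, 0.001]
eef_rot: [0.046, 0.999, 0.0, -0.0]
force: [-4.3, -0.3, -0.9]
finger_gap: 0.0604
```

```bash
python3 rel.py s17
```

```text
12.1833 [ 0.5639 -0.2497  0.0011] [-4.5 -0.3 -0.8] [0.03 0.67 0.04] 174.70822142790183 gap 0.060150266680137114 rel toe x 0.0766 y -0.0016 vel 0.002
```

Contact with the riser at 4.5 N, so the toe is home. I'll ease back 0.5 mm and lower onto the shoe.

Emit:
play_rows(linear=[[0.001, 0, 0], [0.001, 0, 0.001], [0.001, 0, 0.002], [0.001, 0, 0.003], [0.001, 0, 0.004], [0.001, 0, 0.005], [0.001, 0, 0.005], [0.001, 0, 0.005]], dr=[[0, 0, 0], [0, 0, 0], [0, 0, 0], [0, 0, 0], [0, 0, 0], [0, 0, 0], [0, 0, 0], [0, 0, 0]])

```text
time_s: 12.85
tcp_pos: [0.5638, -0.2497, -0.0008]
eef_rot: [0.046, 0.999, -0.0, 0.0]
force: [-2.6, 2.0, 6.4]
finger_gap: 0.0602
```

```bash
python3 rel.py s18
```

```text
12.9 [ 0.5638 -0.2497 -0.0007] [-3.5  0.8  5.6] [0.27 0.42 0.03] 174.707523598373 gap 0.05998072595434717 rel toe x 0.0766 y -0.0017 vel 0.002
```

Emit:
play_rows(linear=[[0, 0, 0.001], [0, 0, 0.002], [0, 0, 0.003], [0, 0, 0.003], [0, 0, 0.003], [0, 0, 0.003]], dr=[[0, 0, 0], [0, 0, 0], [0, 0, 0], [0, 0, 0], [0, 0, 0], [0, 0, 0]])

```text
time_s: 13.4
tcp_pos: [0.564, -0.2498, -0.0009]
eef_rot: [0.046, 0.999, -0.0, 0.001]
force: [-10.9, 5.2, 24.0]
finger_gap: 0.06
```

```bash
python3 rel.py s19; python3 - <<'E'
from h import *
s,p,d=snap("wrist","w19")
cv2.imwrite("pics/w19c.png",cv2.resize(p[80:280,150:500],None,fx=2.2,fy=2.2,interpolation=cv2.INTER_CUBIC)[...,::-1])
m=env.camera_model("wrist"); T=np.array(m["tool_from_camera"]); R0=R.from_quat(s["eef_rot"]).as_matrix()
def Z(u0,u1,v0,v1):
    a=[]
    for v in range(v0,v1):
        for u in range(u0,u1):
            r=wray(m,u,v); t=T[:3,:3]@(r*(d[v,u]/-r[2]))+T[:3,3]; a.append((s["tcp_pos"]+R0@t)[2])
    return np.median(a).round(5)
print("plate L heel",Z(200,235,140,165),"R heel",Z(420,455,140,165),"mid heel",Z(270,390,105,125),"mid",Z(290,370,180,220),"toe-side",Z(300,360,300,340))
print("shoe L",Z(165,190,120,140),"R",Z(470,490,120,140))
print("tilt",R0[:,2])
E
```

```text
13.45 [ 0.564  -0.2498 -0.0009] [-11.5   5.5  24.3] [0.89 1.6  0.06] 174.71740995826454 gap 0.05988064025749986 rel toe x 0.0767 y -0.0017 vel 0.002
plate L heel 0.04282 R heel 0.04267 mid heel 0.0427 mid 0.04279 toe-side 0.04289
shoe L 0.03884 R 0.03872
tilt [ 9.72673967e-04 -7.54113044e-04 -9.99999243e-01]
```

View pics/w19c.png

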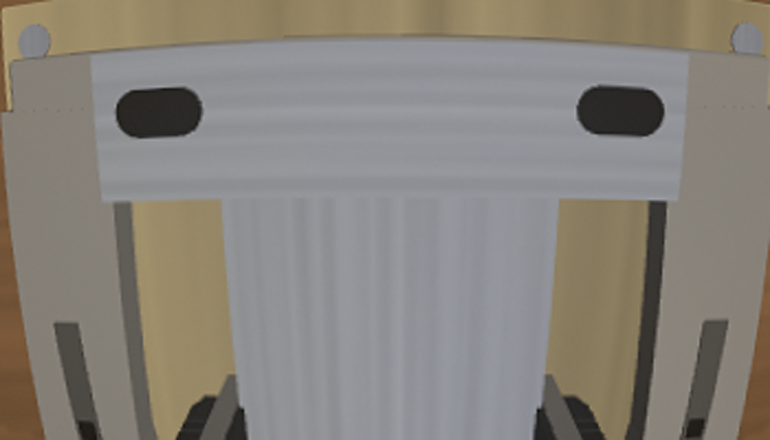

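View pics/s19c.png

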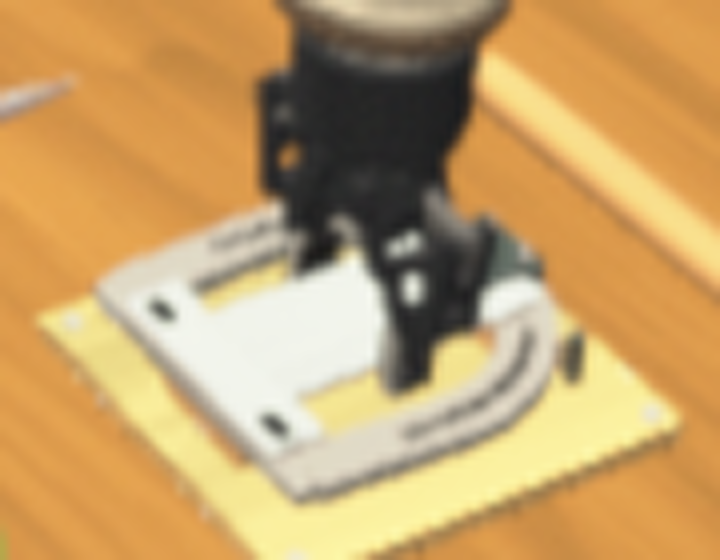

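Seated flat: the plate top is 4.0 mm above the shoe face at heel left and right, mid and toe side, with 24 N down. I'll relieve some of the forward push, let it settle and hand in.

Emit:
play_rows(linear=[[0.001, 0, 0], [0.001, 0, 0], [0.001, 0, 0], [0.001, 0, 0], [0.001, 0, 0], [0.001, 0, 0], [0.001, 0, 0], [0.001, 0, 0]], dr=[[0, 0, 0], [0, 0, 0], [0, 0, 0], [0, 0, 0], [0, 0, 0], [0, 0, 0], [0, 0, 0], [0, 0, 0]])

```text
time_s: 14.17
tcp_pos: [0.5639, -0.2498, -0.0009]
eef_rot: [0.046, 0.999, -0.0, 0.001]
force: [-5.5, 4.7, 21.9]
finger_gap: 0.0603
```

```bash
python3 rel.py s20; python3 -c "
from h import *
s=env.read_state(); print(R.from_quat(s['eef_rot']).as_matrix()[:,2], s['force'])
print(env.finish_job())"
```

```text
14.2167 [ 0.5639 -0.2498 -0.0009] [-5.1  5.9 21.2] [0.85 0.93 0.01] 174.7152695099182 gap 0.0601434035283716 rel toe x 0.0766 y -0.0018 vel 0.003
[ 2.02109369e-03 -9.63216284e-04 -9.99997494e-01] [-5.12995192  5.85856388 21.17604904]
the job is handed in; nothing more can be done
None
```

The job is handed in. I took the plate off its block and slid it under the toe keeper until it touched the riser (about 4.5 N). I then laid it flat on the shoe and kept it gripped and pressed down; handing in gave no verdict.

**Last checks:**
- **Press:** about 21 N downward, with everything at rest at 14.2 s.
- **Flatness:** the plate top was 4.0 mm above the shoe face at both ends of the crosspiece, mid length and toward the toe. That equals the plate thickness, so it lies flat.
- **Position:** square and centred to about 1 mm in the wrist view, with the rear edge about flush with the bar. The shoe showed no visible movement in the side view.
- **Side load:** about 5 N of forward push and 6 N sideways remained on the tool.

**Disagreements along the way:**
- **Fingertips:** they stood roughly 25–30 mm farther back than stated, so my first close passed above the plate without touching it. I found this in the wrist depth picture and regrasped lower.
- **Shoe position:** my initial estimate differed by about 1.6 mm sideways from the close wrist view, and by about 1.6 mm along the slide from where the toe met the riser. I went by the close view and the contact.

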